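# Set the incense-fan timer by its clicks and start it

### The arm

A 6-joint arm with a two-finger parallel gripper is mounted at the origin on the work surface. World frame = base frame: x ahead of the robot, y to its left, z up, the work surface at z = 0. Lengths are in m, angles in rad, forces in N, time in s.
With the tool pointing down it reaches from about 0.25 to 0.775 m from the base axis. Payload 4 kg.
Tool frame: the origin (TCP) lies at the very end of the fingers, on their centre line; the grasp point (between the pads) lies 19 mm behind it; x points along the fingers, y is the direction in which the jaws open and shut, and the axes are right-handed (so a half turn about x gives the same grasp; the last joint's range is limited). The gripper opens to 94 mm and grips with 3 to 60 N. Pads are 16 mm wide; open, the fingers measure 119 mm over their backs; the gripper's body (75 mm by 177 mm) begins 78 mm behind the grasp point.
Start: joints at [-1.442, 0.087, 1.371, -0, 1.684, -0.103], TCP at [0.126, -0.535, 0.206] pointing down, gripper open.
Joint ranges: [-3.1, 3.1], [-0.76, 2.03], [0.27, 2.55], [-1.08, 4.22], [0.17, 2.65], [-2.57, 2.57]. Speed limits (rad/s): [2.79, 2.79, 3.14, 3.14, 3.14, 3.14].

### API

Orientations are given as [roll, pitch, yaw] about the fixed x, y, z axes, in that order (R = Rz(yaw) Ry(pitch) Rx(roll)).
In Python, from bench import robot gives the robot as it stands.
- The arm moves only by the tool step_arm, never from a script. Its argument "commands" is a list that holds one entry, the list of rows, each a list of 4 numbers: the shift along the tool's x, y, z as a fraction of full scale, then the turn about the tool's x as a fraction of full scale. A call has 1 to 12 rows; each row is the pose to reach, as a shift and turn from the pose measured when the call began, along the tool's axes at that moment; what a row does not reach only later rows make up. Full scale, the value 1, is 20 cm for a shift and 60 degrees for a turn. A row lasts 1/12 s, in which the tool goes at most 41.7 mm and 7.16 degrees, less where a joint would pass 70% of its speed; a pose out of reach is approached as far as the arm can. A call with a number of a shift or a turn outside -1 to 1 is refused whole. A call with a gripper value outside its range is refused whole. "claw" is the opening in per cent of the stroke, from 0 (shut) to 100 (fully open), set as the call begins (left out, the last holds). The fingers move at their own pace and stop on an object; the grip force is fixed at half the most. Time passes only in rows, so rows that repeat a pose let the fingers close. It gives the time, the measured TCP pose, the force and the opening at its end, in the units of the state.
- robot.get_obs(): the state, without advancing time (a new reading comes with each control period).
- robot.snapshot(name): name is "scene" or "top" or "wrist"; returns a dict with "img" (480x640x3 uint8, red, green, blue), "fx", "fy", "cx", "cy" (pixels), "R" (3x3) and "t" (3): a world point X has camera coordinates R X + t. Camera axes: x right, y down, z forward; pixel columns grow to the right and rows downward; lengths in m; the calibration is good to about 2 mm. A picture is of the moment at which its call begins. There is no depth.
- robot.close_job(): hands the job in, once; it reports no verdict.
The state is a dict: "time": time; "joint_positions": joint angles; "qvel": joint speeds; "joint_torque": joint torques, N m; "tool_pos": TCP position; "ee_rot": TCP orientation; "wrist_force": force on the tool from outside, world axes, zero at the start; "wrist_torque": the same for the moment, N m; "width": finger opening in m.
Only numpy, scipy, OpenCV 4.12 (cv2) and the standard library are available. Lean on these libraries where they do the work, as an engineer would, in place of code of your own. Each camera call takes 0.05 s, during which the arm holds its last target. There are 200 camera calls.

### The job

Clear the incense smoke from the side hall: turn the click-stop timer dial on the small sloping desk clockwise until it rests exactly six clicks from its off stop, without overshooting to the seventh, and let go of it. Only then press the steel-domed button on the shelf fully down and release it. Leave the censer, the bell and both cups standing where they are.

Things in the scene. Friction and masses are not known exactly. Their poses are not given: they have to be found in the camera images.
- console: Timer desk of teak, fixed on the red shelf (shelf top 40 mm above the work surface). Footprint 130 (along x) by 150 mm, yaw varies; origin at the centre of its underside. Its face slopes 32 degrees from level, low edge towards its own -x (roughly the robot), front edge 44 mm and back edge 112 mm above the shelf. The dial stands at the middle of the face, nothing above it.
- dial_face (a point): Centre of the dark steel face (130 mm up the slope, 150 mm wide), 78 mm above the shelf, on the dial's axis. Axes as the desk's (level). Eleven brass marks in the face, 44 mm from the axis and at most 3 mm proud, show the eleven click positions; the longest one, at the top of the slope, is off.
- dial_grip (a point): On the dial's axis, 26 mm out from the face. z points out along the axis (32 degrees from vertical), x along the grip bar to its brass-tipped pointer end, y across it; turns with the dial. The bar is teak, 46 mm long, 14 mm wide, centred on the axis, reaching 34 mm out from the face; the disc below it has 54 mm diameter and reaches 5 mm out.
- dial (a joint): Dial angle, rad: 0 = off (end stop, pointer straight up the slope); grows clockwise as seen facing it (turning by minus z of dial_grip). Clicks every 30 degrees (0.5236), 0 to 10; a sprung detent (about 0.1 N m) pulls it into the nearest when let go. Starts resting 0 to 2 clicks from off. Six clicks = 3.142, pointer straight down the slope; no stop there.
- start (a joint): Travel of the start button, m: 0 = up, 0.006 = fully down; it springs back. The push begins at about 1.5 N and takes 5 N when fully down.
- start_top (a point): Top of the steel dome of the start button, 22 mm above the shelf when up; dome 28 mm in diameter in a brass collar of 44 mm diameter and 12 mm height, standing near the front of the shelf to the left or right of the desk, pressed straight down (z up).
- censer: Bystander: squat bronze tripod censer, 96 mm in diameter, 96 mm high with its two ears, 0.9 kg; origin at the centre of its underside.
- bell: Bystander: small brass bell standing on its mouth, 68 mm in diameter, with a teak handle, 114 mm high; origin at the centre of its underside.
- cup_front: Bystander: white porcelain cup, 64 mm across the rim, 45 mm high, near the front of the shelf on the other side of the desk from the button; origin at the centre of its underside.
- cup_back: Bystander: the same cup at the far left of the shelf; origin at the centre of its underside.

How it is judged:
On the way, in this order (a step that is already met when the one before it is completed fails the run):
1. the dial rests at six clicks from off and is let go (value of joint dial between 3.012 and 3.272 rad and contact force between the fingers and console below 0.2 N), for 0.2 s.
2. the start button is pressed down (value of joint dial between 3.012 and 3.272 rad and value of joint start above 0.0045 m), for 0.02 s.
At the end, for the whole second after the job is handed in: The dial rests at six clicks from off (3.14 rad, within 0.13), the start button has been pressed after that (by 4.5 of its 6 mm or more) and is up again, and the censer, the bell and both cups stand upright within 20 mm of where they were (value of joint dial between 3.012 and 3.272 rad and value of joint start below 0.0015 m and distance of each of censer, bell, cup_front, cup_back from where it was at the start of the episode below 0.02 m and angle between each of censer, bell, cup_front, cup_back's own z axis and vertical below 0.3 rad and linear speed of each of censer, bell, cup_front, cup_back below 0.02 m/s); the robot touches nothing.
It fails at once if the dial is turned past the middle between the sixth and seventh click (value of joint dial above 3.403 rad).
It fails at once if the start button is pressed while the dial is not at six clicks (value of joint start above 0.003 m and not (value of joint dial between 3.012 and 3.272 rad)).
It fails at once if the censer, the bell or a cup is knocked over or moved over 20 mm (distance of any of censer, bell, cup_front, cup_back from where it was at the start of the episode above 0.02 m or angle between any of censer, bell, cup_front, cup_back's own z axis and vertical above 0.3 rad).
It also fails if it takes over 61 s, if anything falls off the work surface, if the arm or the gripper's body presses on something with over 40 N, if the wrist force passes 120 N, or if a joint passes its speed limit or range.

## Working session

There is one attempt and no reset: what is moved stays moved. The work goes in short steps, Python scripts to look and compute and a tool call to move; the robot and the scene stay as the last step left them, time stands still between calls to the robot, and variables do not carry over. Pictures are saved under pics/ and viewed, about 8 in all and at most 12, crops included, and the job is handed in when it is done.

Besides the shell and the picture viewer there is one more tool, called after "Emit:" by a JSON object that holds its "name" and its "arguments". step_arm: Moves the arm, as the interface text tells. Its arguments: {"type":"object","properties":{"commands":{"type":"array","items":{"type":"array","items":{"type":"array","items":{"type":"number","minimum":-1,"maximum":1}}}},"claw":{"type":"number"}},"required":["commands"]}

```bash
mkdir -p pics; ls
python3 - <<'E'
from bench import robot
import cv2,numpy as np
for n in("scene","top"):
    s=robot.snapshot(n); cv2.imwrite(f"pics/{n}0.png",s["img"][:,:,::-1])
    print(n,s["fx"],s["cx"],s["cy"],np.round(s["R"],4).tolist(),np.round(s["t"],4).tolist())
    np.savez(f"{n}.npz",**{k:s[k] for k in("fx","fy","cx","cy","R","t")})
o=robot.get_obs();print(o)
E
```

```text
pics
scene 452.2048715855277 317.07096916167586 238.7826827446772 [[-0.6638, 0.7477, -0.0141], [0.5565, 0.4813, -0.6773], [-0.4997, -0.4575, -0.7356]] [0.3296, -0.2474, 1.2255]
top 476.0259671188023 326.0275996430124 235.24815601878663 [[-0.0108, -0.9995, -0.0281], [-0.9863, 0.0153, -0.1641], [0.1645, 0.026, -0.986]] [0.077, 0.5968, 0.9401]
{'time': 0.1, 'joint_positions': array([-1.44211976e+00,  8.78681589e-02,  1.37212868e+00, -3.31194329e-05,
        1.68360391e+00, -1.03094209e-01]), 'qvel': array([ 0.00080187, -0.00219329, -0.00477705,  0.00120498,  0.00160549,
       -0.00064161]), 'joint_torque': array([ 1.88267564e-03, -3.41253662e+01, -3.03300977e+01,  7.19488389e-02,
        3.04250268e-02, -9.53890253e-05]), 'tool_pos': array([ 0.12625718, -0.53478764,  0.20441534]), 'ee_rot': array([-1.65750019,  1.56878796,  1.71585954]), 'wrist_force': array([0.24697351, 0.29061889, 0.52700871]), 'wrist_torque': array([0.02083254, 0.01315656, 0.02386856]), 'width': 0.09405055363675337}
```

View pics/top0.png

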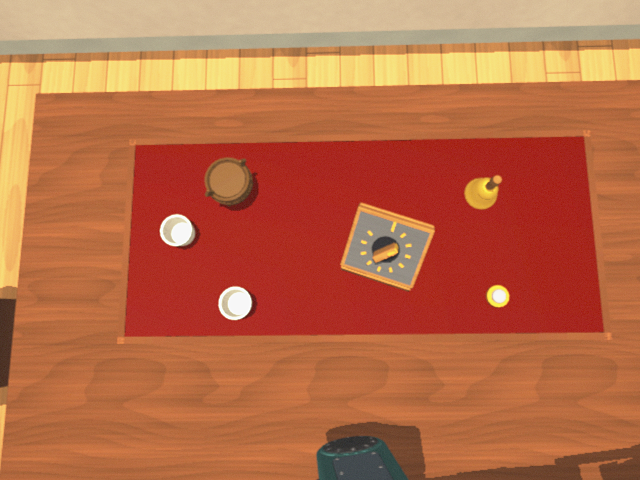

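View pics/scene0.png

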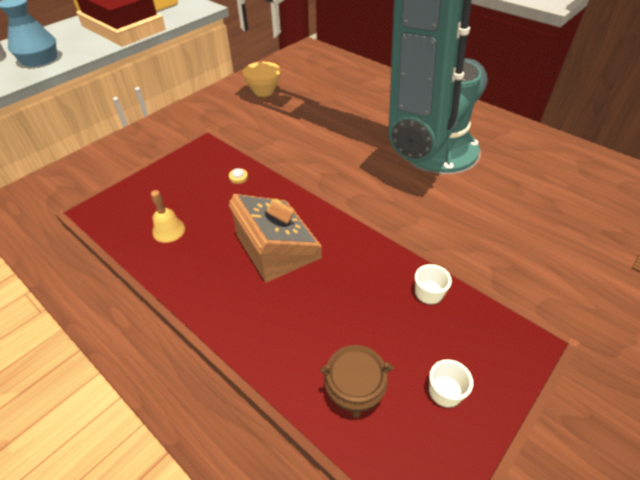

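Top view: desk with dial at about (385,250), off mark near (394,226), button at (498,296) right of the desk, cups at (178,232) and (235,303), censer (229,181), bell (482,192). I'll enlarge the dial.

Run:
```python
import cv2
a=cv2.imread("pics/top0.png")[195:300,330:445]; b=cv2.imread("pics/scene0.png")[180:285,220:335]
cv2.imwrite("pics/crop.png",cv2.resize(cv2.hconcat([cv2.resize(a,None,fx=3.4,fy=3.4,interpolation=2),cv2.resize(b,None,fx=3.4,fy=3.4,interpolation=2)]),None,fx=1,fy=1))
```

```text
(no output)
```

View pics/crop.png

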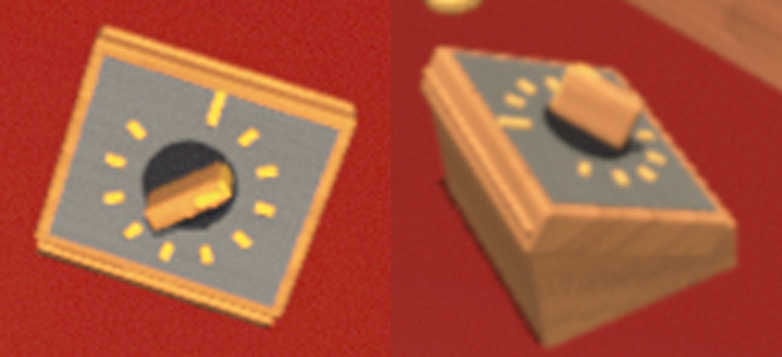

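The brass tip of the bar is at (225,180) in the crop and the off mark at (216,108); marks 1 to 10 run clockwise from there. The pointer looks to be at click 1 or 2. I'll fit the desk pose and compare the bar at each click.

```bash
cat > h.py <<'E'
import numpy as np
from scipy.optimize import least_squares
from scipy.spatial.transform import Rotation as Ro
def cam(n): return np.load(f"{n}.npz")
def proj(c,X):
    p=np.atleast_2d(X)@c["R"].T+c["t"]; return np.c_[c["fx"]*p[:,0]/p[:,2]+c["cx"],c["fy"]*p[:,1]/p[:,2]+c["cy"]]
def ray(c,uv,z):
    R=c["R"];o=-R.T@c["t"];d=R.T@np.array([(uv[0]-c["cx"])/c["fx"],(uv[1]-c["cy"])/c["fy"],1]);return o+d*(z-o[2])/d[2]
a=np.radians(32)
def face(p,th,r,n): # p=x,y,yaw ; clicks angle th, radius r, out n
    th=np.atleast_1d(th).astype(float);u=r*np.cos(th);v=-r*np.sin(th)
    L=np.c_[u*np.cos(a)-n*np.sin(a),v,u*np.sin(a)+n*np.cos(a)+0*th]
    c,s=np.cos(p[2]),np.sin(p[2]);return L@np.array([[c,-s,0],[s,c,0],[0,0,1]]).T+[p[0],p[1],.118]
E
python3 - <<'E'
from h import *
t=cam("top")
m=np.array([(248,137),(266,172),(264,208),(242,240),(207,254),(167,251),(134,231),(113,198),(115,160),(136,130)])/3.4+[330,195]
th=np.radians(30*np.arange(1,11))
f=least_squares(lambda p:(proj(t,face(p,th,.044,.002))-m).ravel(),[.5,-.1,0]);p=f.x
print("desk",p,np.degrees(p[2]),"rms",np.sqrt(2*f.cost/20));np.save("desk.npy",p)
for k in (0,1,2,3):
  q=np.vstack([face(p,k*np.pi/6,r,.034) for r in(.023,-.023)]);print(k,((proj(t,q)-[330,195])*3.4).round(0).tolist())
print("tail/tip seen: tip~(228,180) tail~(150,220)")
print("button",ray(t,(499,296),.058))
s=cam("scene");print("button scene",ray(s,(238,175),.062), "desk centre in scene crop",((proj(s,face(p,[0],.0,.034))-[220,180])*3.4).round())
for n,uv in dict(censer=(229,195),bell=(481,195),cupf=(236,303),cupb=(178,232)).items(): print(n,ray(t,uv,.07))
from bench import robot
o=robot.get_obs();print(Ro.from_euler("xyz",o["ee_rot"]).as_matrix().round(3))
E
```

```text
desk [ 0.55808329 -0.04710123 -0.32808683] -18.797990619380286 rms 0.18246767107391898
0 [[198.0, 170.0], [173.0, 243.0]]
1 [[216.0, 182.0], [154.0, 232.0]]
2 [[227.0, 200.0], [144.0, 214.0]]
3 [[226.0, 220.0], [145.0, 194.0]]
tail/tip seen: tip~(228,180) tail~(150,220)
button [ 0.46788758 -0.27595899  0.058     ]
button scene [ 0.47852216 -0.26296341  0.062     ] desk centre in scene crop [[219.  83.]]
censer [0.68249995 0.2696843  0.07      ]
bell [ 0.67317754 -0.24983386  0.07      ]
cupf [0.45975762 0.25049116 0.07      ]
cupb [0.60599455 0.37358461 0.07      ]
[[-0.     0.23  -0.973]
 [ 0.002 -0.973 -0.23 ]
 [-1.    -0.002 -0.   ]]
```

Emit:
{"name": "step_arm", "arguments": {"commands": [[[-0.15,-0.75,-1,0],[-0.15,-0.75,-1,0],[-0.15,-0.75,-1,0],[-0.15,-0.75,-1,0],[-0.15,-0.75,-1,0],[-0.15,-0.75,-1,0],[-0.15,-0.75,-1,0]]]}}

```text
time: 0.68
tool_pos: [0.2902, -0.3383, 0.236]
ee_rot: [-2.683, 1.567, 0.699]
wrist_force: [-0.4, -0.9, -0.5]
width: 0.0939
```

Emit:
{"name": "step_arm", "arguments": {"commands": [[[0,-0.75,-1,0],[0,-0.75,-1,0],[0,-0.75,-1,0],[0,-0.75,-1,0],[0,-0.75,-1,0],[0,-0.75,-1,0],[0,-0.75,-1,0]]]}}

```text
time: 1.27
tool_pos: [0.4513, -0.1406, 0.2362]
ee_rot: [-2.387, 1.564, 1.001]
wrist_force: [-1.5, 0.0, -0.6]
width: 0.0943
```

```bash
cat >> h.py <<'E'
def plan(target,zyaw=None):
    from bench import robot
    o=robot.get_obs();R=Ro.from_euler("xyz",o["ee_rot"]).as_matrix()
    d=R.T@(np.array(target)-o["tool_pos"])/.2;zy=np.degrees(np.arctan2(R[1,2],R[0,2]))
    tr=0 if zyaw is None else -((zyaw-zy+180)%360-180)/60
    print("t",o["time"],"pos",o["tool_pos"].round(4),"zyaw",round(zy,1),"q6",o["joint_positions"][5].round(2),"F",o["wrist_force"].round(1),"w",o["width"].round(4))
    print("cmd",d.round(3),"turn",round(tr,3))
E
python3 - <<'E'
from h import *
plan([.544,-.042,.25],-70)
E
```

```text
Traceback (most recent call last):
  File "h.py", line 19, in plan
    print("t",o["time"],"pos",o["tool_pos"].round(4),"zyaw",round(zy,1),"q6",o["joint_positions"][5].round(2),"F",o["wrist_force"].round(1),"w",o["width"].round(4))
                                                                                                                                                ^^^^^^^^^^^^^^^^
AttributeError: 'float' object has no attribute 'round'
```

```bash
sed -i 's/o\["width"\].round(4)/round(o["width"],4)/' h.py
python3 - <<'E'
from h import *
plan([.544,-.042,.25],-70)
E
```

```text
t 1.2667 pos [ 0.4513 -0.1406  0.2362] zyaw -165.8 q6 0.9 F [-1.5  0.  -0.6] w 0.0943
cmd [-0.064 -0.365 -0.57 ] turn -1.597
```

Emit:
{"name": "step_arm", "arguments": {"commands": [[[-0.06,-0.365,-0.57,-1],[-0.06,-0.365,-0.57,-1],[-0.06,-0.365,-0.57,-1],[-0.06,-0.365,-0.57,-1],[-0.06,-0.365,-0.57,-1],[-0.06,-0.365,-0.57,-1],[-0.06,-0.365,-0.57,-1],[-0.06,-0.365,-0.57,-1],[-0.06,-0.365,-0.57,-1],[-0.06,-0.365,-0.57,-1]]], "claw": 60}}

```text
time: 2.1
tool_pos: [0.5437, -0.0432, 0.2484]
ee_rot: [3.029, 1.565, 1.181]
wrist_force: [0.1, -0.9, -0.0]
width: 0.0565
```

Run:
```python
from h import *
from bench import robot
import cv2
plan([.544,-.042,.25],-75)
s=robot.snapshot("wrist");np.savez("wrist.npz",**{k:s[k] for k in("fx","fy","cx","cy","R","t")})
im=np.ascontiguousarray(s["img"][:,:,::-1]);p=np.load("desk.npy");c=cam("wrist")
cv2.imwrite("pics/w1raw.png",im)
for k in range(11):
    u=proj(c,face(p,k*np.pi/6,.044,.002))[0];cv2.circle(im,tuple(int(x) for x in u),2,(255,0,255),-1)
for k in(1,2):
    q=proj(c,np.vstack([face(p,k*np.pi/6,r,.034) for r in(.023,-.023)]));cv2.line(im,*[tuple(int(v) for v in e) for e in q],(0,255*(k==1),255*(k==2)),1)
cv2.imwrite("pics/w1.png",im)
```

```text
t 2.1 pos [ 0.5437 -0.0432  0.2484] zyaw -105.9 q6 0.09 F [ 0.1 -0.9 -0. ] w 0.0565
cmd [-0.008 -0.    -0.006] turn -0.514
```

View pics/w1.png

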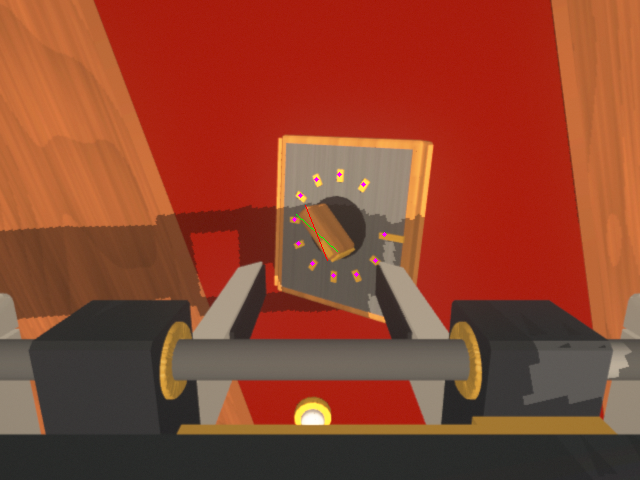

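The wrist view shows the fitted marks lying on the real ones. The bar lies at (330,231), and its direction is between the click 1 (green) and click 2 (red) overlays, so I'll enlarge.

Run:
```python
import cv2
a=cv2.imread("pics/w1raw.png")[160:290,265:425]
cv2.imwrite("pics/w1c.png",cv2.resize(a,None,fx=4.5,fy=4.5,interpolation=2))
```

```text
(no output)
```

View pics/w1c.png

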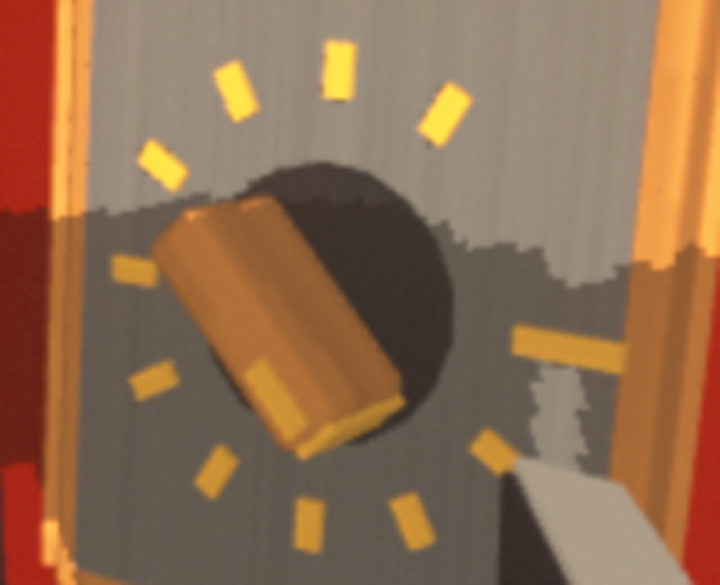

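Run:
```python
from h import *
c=cam("wrist");p=np.load("desk.npy")
for d in (30,40,45,50,55,60):
    t=np.radians(d);B=[]
    for n in(.034,.005):
      for r,w in((-.023,.007),(.023,.007),(.023,-.007),(-.023,-.007)):
        x,y=r*np.cos(t)-w*np.sin(t)*-1,r*np.sin(t)+w*np.cos(t)*-1
        B.append(face(p,np.arctan2(y,x),np.hypot(x,y),n)[0])
    print(d,((proj(c,B)-[265,160])*4.5).round().astype(int).tolist())
```

```text
30 [[157, 215], [347, 381], [307, 443], [123, 277], [245, 198], [424, 351], [385, 408], [211, 256]]
40 [[173, 203], [339, 403], [289, 453], [129, 256], [260, 187], [416, 371], [368, 418], [218, 236]]
45 [[182, 198], [334, 413], [280, 457], [134, 246], [269, 183], [411, 380], [359, 421], [222, 227]]
50 [[191, 194], [327, 422], [270, 460], [139, 237], [277, 179], [405, 388], [350, 424], [227, 219]]
55 [[201, 191], [320, 430], [261, 462], [145, 229], [287, 176], [398, 396], [341, 426], [233, 211]]
60 [[211, 190], [313, 438], [251, 462], [152, 221], [296, 174], [391, 403], [331, 427], [239, 204]]
```

Emit:
{"name": "step_arm", "arguments": {"commands": [[[0,0,0,-0.6],[0,0,0,-0.6],[0,0,0,-0.6],[0,0,0,-0.6],[0,0,0,-0.6],[0,0,0,-0.6],[0,0,0,-0.6],[0,0,0,-0.6]]], "claw": 43}}

```text
time: 2.82
tool_pos: [0.5437, -0.0434, 0.2484]
ee_rot: [2.412, 1.565, 1.188]
wrist_force: [-0.1, -0.5, -0.4]
width: 0.0408
```

Run:
```python
from h import *
plan([.545,-.0427,.137],-70)
```

```text
t 2.8167 pos [ 0.5437 -0.0434  0.2484] zyaw -70.2 q6 -0.53 F [-0.1 -0.5 -0.4] w 0.0408
cmd [0.557 0.005 0.001] turn -0.003
```

Emit:
{"name": "step_arm", "arguments": {"commands": [[[0.1,0,0,0],[0.2,0,0,0],[0.3,0,0,0],[0.4,0,0,0],[0.48,0.005,0,0],[0.53,0.005,0,0],[0.555,0.005,0,0],[0.555,0.005,0,0]]]}}

```text
time: 3.48
tool_pos: [0.5442, -0.0424, 0.1362]
ee_rot: [2.804, 1.565, 1.578]
wrist_force: [-0.6, -0.5, 0.0]
width: 0.0406
```

Emit:
{"name": "step_arm", "arguments": {"commands": [[[0,0,0,0],[0,0,0,0],[0,0,0,0],[0,0,0,0]]], "claw": 28}}

```text
time: 3.82
tool_pos: [0.5448, -0.0425, 0.1373]
ee_rot: [2.452, 1.565, 1.226]
wrist_force: [-0.5, 0.6, 0.4]
width: 0.0265
```

Run:
```python
from h import *
from bench import robot
import cv2
plan([.545,-.0427,.137],-90)
s=robot.snapshot("wrist")
im=np.ascontiguousarray(s["img"][:,:,::-1]);cv2.imwrite("pics/w2.png",im)
```

```text
t 3.8167 pos [ 0.5448 -0.0425  0.1373] zyaw -70.3 q6 -0.53 F [-0.5  0.6  0.4] w 0.0265
cmd [0.002 0.001 0.001] turn 0.329
```

View pics/w2.png

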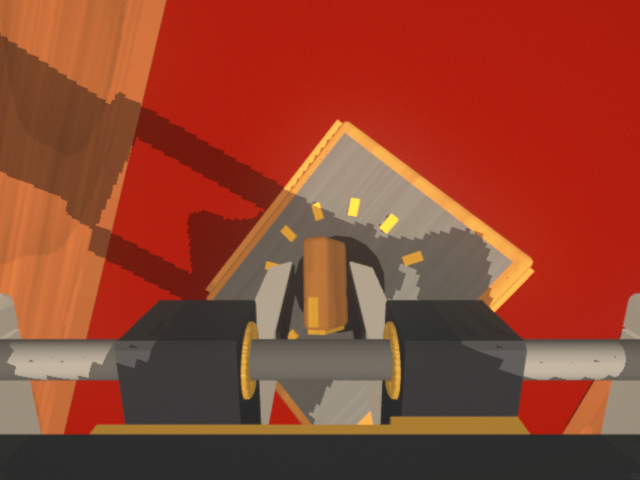

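The bar sits between the fingers, nearly aligned, with its pointer towards the bottom of the image at (313,310). Turning now.

Emit:
{"name": "step_arm", "arguments": {"commands": [[[0,0,0,0.08],[0,0,0,0.16],[0,0,0,0.24],[0,0,0,0.32],[0,0,0,0.4],[0,0,0,0.5],[0,0,0,0.6],[0,0,0,0.7],[0,0,0,0.8],[0,0,0,0.9],[0,0,0,1],[0,0,0,1]]]}}

```text
time: 4.87
tool_pos: [0.545, -0.0426, 0.1377]
ee_rot: [-2.891, 1.565, 1.117]
wrist_force: [0.0, 0.2, 0.6]
width: 0.0266
```

Run:
```python
from h import *
from bench import robot
import cv2
plan([.545,-.0427,.137],-165)
s=robot.snapshot("wrist")
im=np.ascontiguousarray(s["img"][:,:,::-1]);cv2.imwrite("pics/w3.png",im[100:420,120:560])
```

```text
t 4.8667 pos [ 0.545  -0.0426  0.1377] zyaw -130.4 q6 0.52 F [0.  0.2 0.6] w 0.0266
cmd [0.003 0.    0.001] turn 0.577
```

View pics/w3.png

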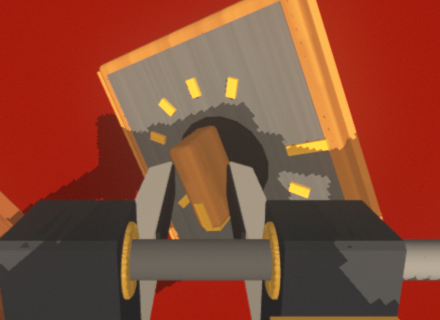

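The bar lags the jaws by about 20° and rests near click 3. The straddle works, so I'll continue.

Emit:
{"name": "step_arm", "arguments": {"commands": [[[0,0,0,0.1],[0,0,0,0.2],[0,0,0,0.3],[0,0,0,0.4],[0,0,0,0.5],[0,0,0,0.6],[0,0,0,0.7],[0,0,0,0.8],[0,0,0,0.85],[0,0,0,0.85],[0,0,0,0.85]]]}}

```text
time: 5.83
tool_pos: [0.543, -0.0426, 0.1389]
ee_rot: [-1.226, 1.566, 1.902]
wrist_force: [-7.8, -0.6, 6.6]
width: 0.027
```

Run:
```python
from h import *
from bench import robot
import cv2
plan([.545,-.0427,.137],-198.8)
s=robot.snapshot("wrist")
im=np.ascontiguousarray(s["img"][:,:,::-1]);cv2.imwrite("pics/w4.png",im[100:420,120:560])
```

```text
t 5.8333 pos [ 0.543  -0.0426  0.1389] zyaw 179.2 q6 1.4 F [-7.8 -0.6  6.6] w 0.027
cmd [ 0.009  0.001 -0.01 ] turn 0.3
```

View pics/w4.png

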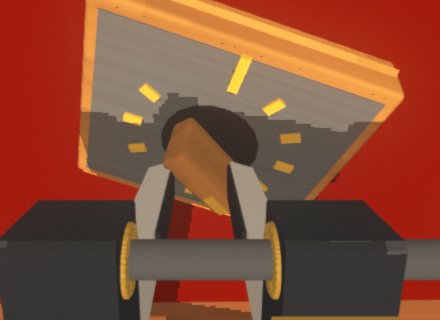

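The bar still lags, at about 4.3 clicks. I'll bring the jaws to the six-click yaw, then narrow them to align the bar.

Emit:
{"name": "step_arm", "arguments": {"commands": [[[0,0,0,0.1],[0,0,0,0.2],[0,0,0,0.3],[0,0,0,0.3],[0,0,0,0.3]]]}}

```text
time: 6.3
tool_pos: [0.5427, -0.0422, 0.139]
ee_rot: [-0.869, 1.565, 1.949]
wrist_force: [-1.3, 1.8, 1.2]
width: 0.0265
```

Emit:
{"name": "step_arm", "arguments": {"commands": [[[0,0,0,0],[0,0,0,0],[0,0,0,0]]], "claw": 22}}

```text
time: 6.55
tool_pos: [0.5418, -0.0422, 0.139]
ee_rot: [-0.543, 1.564, 2.278]
wrist_force: [-4.9, 0.9, 2.5]
width: 0.0212
```

Emit:
{"name": "step_arm", "arguments": {"commands": [[[0,0,0,0],[0,0,0,0],[0,0,0,0]]], "claw": 17}}

```text
time: 6.8
tool_pos: [0.5418, -0.0422, 0.139]
ee_rot: [-0.521, 1.564, 2.3]
wrist_force: [-2.5, 0.5, 1.7]
width: 0.0205
```

Run:
```python
from h import *
from bench import robot
import cv2
plan([.545,-.0427,.137],-198.8)
s=robot.snapshot("wrist")
im=np.ascontiguousarray(s["img"][:,:,::-1]);cv2.imwrite("pics/w5.png",im[100:420,120:560])
```

```text
t 6.8 pos [ 0.5418 -0.0422  0.139 ] zyaw 161.6 q6 1.71 F [-2.5  0.5  1.7] w 0.0205
cmd [ 0.01  -0.003 -0.016] turn 0.007
```

View pics/w5.png

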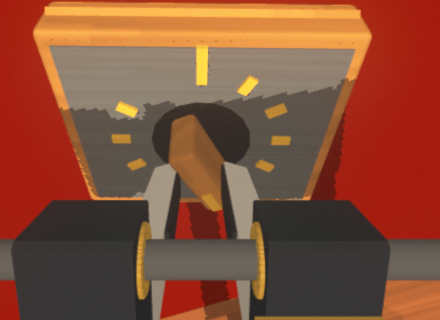

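The lag is down to about 25°, so the dial is near click 5. The jaws sit on the bar's diagonal at 20.5 mm. I'll close further.

Emit:
{"name": "step_arm", "arguments": {"commands": [[[0,0,0,0],[0,0,0,0],[0,0,0,0],[0,0,0,0],[0,0,0,0],[0,0,0,0]]], "claw": 10}}

```text
time: 7.35
tool_pos: [0.5418, -0.0422, 0.139]
ee_rot: [-0.523, 1.564, 2.298]
wrist_force: [-3.5, 0.6, 0.4]
width: 0.0206
```

It's jammed on friction. I'll hold the jaws at this width (not closing, so they can't force an overshoot) and turn them 20° further, which should carry the lagging bar past the 5.5 midpoint so it snaps to 6.

Emit:
{"name": "step_arm", "arguments": {"commands": [[[0,0,0,0],[0,0,0,0],[0,0,0,0.05],[0,0,0,0.1],[0,0,0,0.15],[0,0,0,0.2],[0,0,0,0.25],[0,0,0,0.3],[0,0,0,0.33],[0,0,0,0.33],[0,0,0,0.33]]], "claw": 22}}

```text
time: 8.27
tool_pos: [0.5423, -0.0424, 0.139]
ee_rot: [-0.318, 1.565, 2.157]
wrist_force: [0.2, 0.3, -0.0]
width: 0.0207
```

Run:
```python
from h import *
from bench import robot
import cv2
plan([.545,-.0427,.137],-198.8)
s=robot.snapshot("wrist")
im=np.ascontiguousarray(s["img"][:,:,::-1]);cv2.imwrite("pics/w6.png",im[100:420,120:560])
```

```text
t 8.2667 pos [ 0.5423 -0.0424  0.139 ] zyaw 141.8 q6 2.05 F [ 0.2  0.3 -0. ] w 0.0207
cmd [ 0.01  -0.007 -0.011] turn -0.323
```

View pics/w6.png

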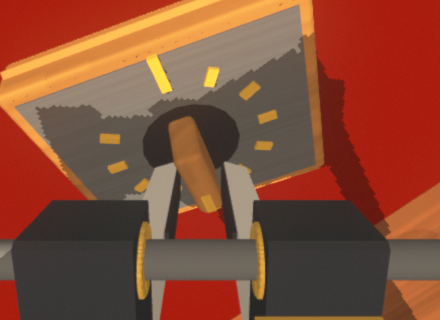

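Force is zero and the bar now lines up with the off mark's axis, so the dial appears to rest at six. Opening, lifting and checking from above.

Emit:
{"name": "step_arm", "arguments": {"commands": [[[0,0,0,0],[0,0,0,0],[0,0,0,0],[0,0,0,0],[-0.1,0,0,0],[-0.25,0,0,0],[-0.4,0,0,0],[-0.55,0,0,0],[-0.55,0,0,0]]], "claw": 43}}

```text
time: 9.07
tool_pos: [0.5453, -0.0434, 0.2567]
ee_rot: [-2.253, 1.561, 0.223]
wrist_force: [0.8, 0.1, 1.4]
width: 0.0408
```

Run:
```python
from h import *
from bench import robot
import cv2
plan([.468,-.276,.25],-198.8)
s=robot.snapshot("wrist");np.savez("wrist.npz",**{k:s[k] for k in("fx","fy","cx","cy","R","t")})
im=np.ascontiguousarray(s["img"][:,:,::-1]);p=np.load("desk.npy");c=cam("wrist")
A=im.copy()
for k,col in((5,(255,0,0)),(6,(0,255,0)),(7,(0,0,255))):
    q=proj(c,np.vstack([face(p,k*np.pi/6,r,.034) for r in(.023,-.023)]));cv2.line(A,*[tuple(int(v) for v in e) for e in q],col,1)
u=proj(c,face(p,[0],0,.02))[0].astype(int);print(u)
cr=lambda I:cv2.resize(I[u[1]-75:u[1]+75,u[0]-75:u[0]+75],(400,400),interpolation=2)
cv2.imwrite("pics/w7.png",cv2.hconcat([cr(im),cr(A)]))
# button in wrist, if visible
print("button px",proj(c,[[.468,-.276,.062]]))
```

```text
t 9.0667 pos [ 0.5453 -0.0434  0.2567] zyaw 141.8 q6 2.05 F [0.8 0.1 1.4] w 0.0408
cmd [ 0.027  1.153 -0.414] turn -0.323
[319 225]
button px [[559.23492459 129.04572124]]
```

View pics/w7.png

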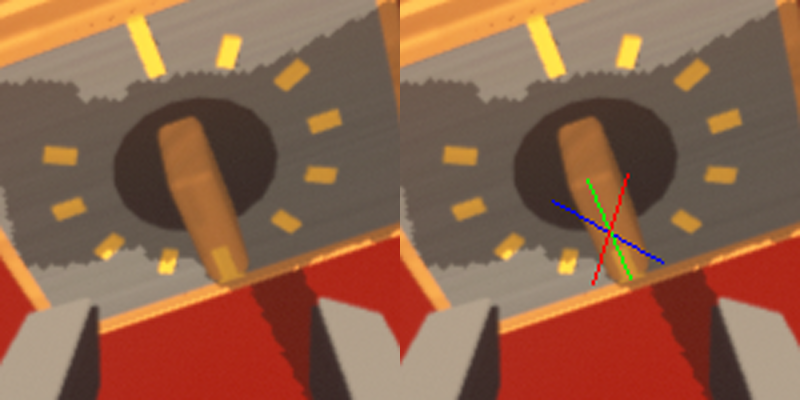

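The pointer lies on the green six-click line, not red (7) or blue (5), and the jaws are clear. Next, the button position from dome/collar centroids in three views.

Run:
```python
from h import *
from bench import robot
import cv2
for n,x0,y0,w in(("top",498,296,18),("scene",238,175,16),("wrist",559,129,60)):
    s=robot.snapshot(n);c=s;im=s["img"]
    y1=max(0,y0-w);x1=x0-w;cr=im[y1:y0+w,x1:x0+w].astype(int);g=cr[:,:,1]
    m=((g>110)&(cr[:,:,0]>140)).astype(np.uint8)
    k,_,st,ce=cv2.connectedComponentsWithStats(m)
    for i in range(1,k):
        if st[i,4]>30:
            uv=np.array([st[i,0]+(st[i,2]-1)/2+x1,st[i,1]+(st[i,3]-1)/2+y1]);print(n,st[i],ce[i]+[x1,y1],"collar@.052",ray(c,ce[i]+[x1,y1],.052).round(4))
```

```text
top [ 10   7  20  22 345] [499.11014493 296.00289855] collar@.052 [ 0.4681 -0.2782  0.052 ]
scene [  7   9  19  15 237] [237.8649789  175.04219409] collar@.052 [ 0.4716 -0.2734  0.052 ]
wrist [  31   31   51   47 1821] [555.34486546 123.44700714] collar@.052 [ 0.4688 -0.2758  0.052 ]
wrist [102  95  18  25 172] [610.71511628 178.95348837] collar@.052 [ 0.387  -0.2928  0.052 ]
```

Emit:
{"name": "step_arm", "arguments": {"commands": [[[0,0.9,-0.32,0],[0,0.9,-0.32,0],[0,0.9,-0.32,0],[0,0.9,-0.32,0],[0,0.9,-0.32,0],[0,0.9,-0.32,0],[0,0.9,-0.32,0]]], "claw": 0}}

```text
time: 9.85
tool_pos: [0.48, -0.2244, 0.2446]
ee_rot: [-0.042, 1.559, 2.43]
wrist_force: [-0.6, 1.3, 0.0]
width: 0.0005
```

Run:
```python
from h import *
plan([.469,-.276,.08])
```

```text
t 9.85 pos [ 0.48   -0.2244  0.2446] zyaw 141.7 q6 1.69 F [-0.6  1.3  0. ] w 0.0005
cmd [ 0.821  0.237 -0.127] turn 0
```

Emit:
{"name": "step_arm", "arguments": {"commands": [[[0,0.24,-0.125,0],[0.1,0.24,-0.125,0],[0.25,0.24,-0.125,0],[0.4,0.24,-0.125,0],[0.55,0.24,-0.125,0],[0.7,0.24,-0.125,0],[0.82,0.24,-0.125,0],[0.82,0.24,-0.125,0],[0.82,0.24,-0.125,0]]]}}

```text
time: 10.6
tool_pos: [0.4676, -0.2739, 0.0783]
ee_rot: [-0.05, 1.554, 2.425]
wrist_force: [0.7, -0.4, 0.3]
width: 0.0007
```

Run:
```python
from h import *
plan([.469,-.276,.056])
```

```text
t 10.6 pos [ 0.4676 -0.2739  0.0783] zyaw 141.8 q6 1.6 F [ 0.7 -0.4  0.3] w 0.0007
cmd [ 0.111  0.004 -0.014] turn 0
```

Emit:
{"name": "step_arm", "arguments": {"commands": [[[0.05,0,-0.012,0],[0.08,0,-0.012,0],[0.095,0,-0.012,0],[0.105,0,-0.012,0],[0.114,0,-0.012,0],[0.114,0,-0.012,0],[0.114,0,-0.012,0]]]}}

```text
time: 11.18
tool_pos: [0.4703, -0.2753, 0.0567]
ee_rot: [-0.144, 1.556, 2.331]
wrist_force: [1.9, 2.8, 4.0]
width: 0.0005
```

About 4 N means roughly 4 to 5 mm of travel, so I'll push on to the stop.

Emit:
{"name": "step_arm", "arguments": {"commands": [[[0.01,0,0,0],[0.016,0,0,0],[0.02,0,0,0],[0.02,0,0,0]]]}}

```text
time: 11.52
tool_pos: [0.4705, -0.2754, 0.0557]
ee_rot: [-0.163, 1.558, 2.311]
wrist_force: [-2.0, 4.6, 15.3]
width: 0.0006
```

15 N with the motion stalled at 55.7 mm: the button is fully down. Releasing and checking.

Emit:
{"name": "step_arm", "arguments": {"commands": [[[-0.1,0,0,0],[-0.25,0,0,0],[-0.4,0,0,0],[-0.6,0,0,0],[-0.75,0,0,0],[-0.75,0,0,0],[-0.75,0,0,0],[-0.75,0,0,0]]]}}

```text
time: 12.18
tool_pos: [0.471, -0.2768, 0.2041]
ee_rot: [-0.081, 1.555, 2.394]
wrist_force: [0.0, 0.0, -0.6]
width: 0.0006
```

Run:
```python
from h import *
from bench import robot
import cv2
plan([.469,-.276,.2])
s=robot.snapshot("top");im=s["img"][:,:,::-1];cv2.imwrite("pics/end.png",im)
a=cv2.resize(im[195:300,330:445],None,fx=3.4,fy=3.4,interpolation=2)
b=cv2.resize(im[130:330,140:520],(570,300))
cv2.imwrite("pics/endc.png",np.vstack([np.hstack([cv2.resize(a,(320,300)),np.zeros((300,250,3),np.uint8)]),b]))
d=np.abs(im.astype(int)-cv2.imread("pics/top0.png")).sum(2)
for n,(x,y) in dict(censer=(229,181),bell=(482,192),cupf=(235,303),cupb=(178,232)).items(): print(n,(d[y-28:y+28,x-28:x+28]>90).sum())
```

```text
t 12.1833 pos [ 0.471  -0.2768  0.2041] zyaw 141.8 q6 1.6 F [ 0.   0.  -0.6] w 0.0006
cmd [0.021 0.003 0.01 ] turn 0
censer 0
bell 0
cupf 0
cupb 0
```

View pics/endc.png

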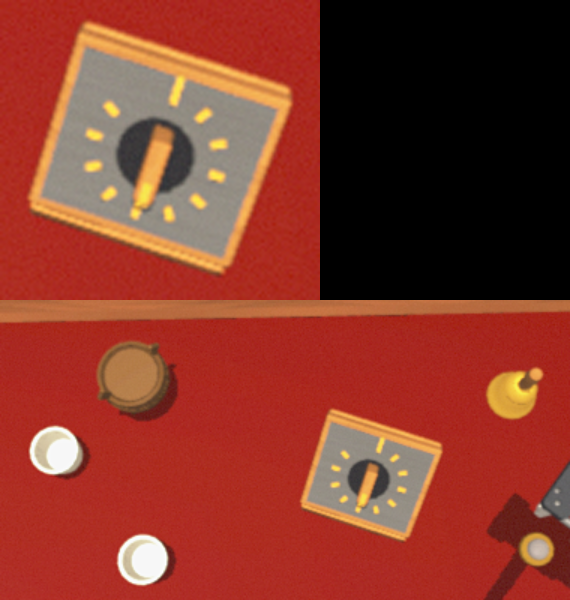

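The pointer is straight down the slope at mark 6, all bystanders are unchanged, and the arm is clear. Handing in.

```bash
python3 -c "
from bench import robot
print(robot.close_job())"
```

```text
the job is handed in; nothing more can be done
None
```

I turned the dial clockwise to six clicks, let go of it, then pressed the start button fully down and released it. The job is handed in, after about 12 s of the 61 s allowed.

**Dial:** I turned it with the open fingers placed loosely either side of the bar. Closing them to line the bar up at the end jammed near click 5. I then held the width and turned 20° further, and the bar snapped into click 6. The wrist view after letting go and the last top view both show the pointer straight down the slope, on the sixth mark.

**Button:** the push stalled at about 15 N with the fingertips at z = 55.7 mm, which is about 6 mm of travel. I did not measure afterwards that it sprang back up, but the fingers are well clear of it.

**Bystanders:** the image areas around the censer, bell and both cups show no change from the first picture. The wrist force at the end was about 0.6 N or less, so nothing was being touched.

**Disagreements:**
- The bar's starting angle read about 1.5 clicks instead of a whole number. It did not matter for the turn.
- My first two button positions differed by about 17 mm. The centroids from all three cameras later agreed to within 6 mm.

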